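# Put the mixed-up counting pots back in their own turntable seats

## Robot

A 6-joint arm with a two-finger parallel gripper is mounted at the origin on the work surface. World frame = base frame: x ahead of the robot, y to its left, z up, the work surface at z = 0. Lengths are in m, angles in rad, forces in N, time in s.
With the tool pointing down it reaches from about 0.325 to 0.85 m from the base axis. Payload 15.5 kg.
Tool frame: the origin (TCP) lies at the very end of the fingers, on their centre line; the grasp point (between the pads) lies 19 mm behind it; z points along the fingers, x is the direction in which the jaws open and shut, and the axes are right-handed (so a half turn about z gives the same grasp; the last joint's range is limited). The gripper opens to 91 mm and grips with 3 to 60 N. Pads are 32 mm wide; open, the fingers measure 118 mm over their backs; the gripper's body (76 mm by 178 mm) begins 60 mm behind the grasp point.
Start: joints at [1.058, 0.494, 1.345, -0, 1.302, -0.096], TCP at [0.253, 0.571, 0.214] pointing down, gripper open.
Joint ranges: [-2.91, 2.91], [-0.82, 2.16], [0.22, 2.67], [-1.22, 4.37], [0.12, 2.79], [-3.08, 3.08]. Speed limits (rad/s): [1.89, 1.89, 2.57, 3.01, 3.01, 3.01].

## Interface

Orientations are given as a unit quaternion [x, y, z, w].
In Python, from station import arm, capture, calibration, workorder gives the robot as it stands.
- The arm moves only by the tool send_rows, never from a script. Its argument "targets" is a list of rows, each a list of 3 entries, a list of its own where there are three numbers: the finger opening in mm, from 0 to 91.2, then the shift along the tool's x, y, z in mm, then the turn, a rotation vector about the tool's x, y, z in degrees. In form: [[claw, [x, y, z], [ax, ay, az]], ...]. A call has 1 to 20 rows; each row is the pose to reach, as a shift and turn from the pose commanded when the call began, along the tool's axes at that moment; what a row does not reach only later rows make up. A row lasts 1/8 s, in which the tool goes at most 62.5 mm and 10.7 degrees, less where a joint would pass 70% of its speed; a pose out of reach is approached as far as the arm can. A call with a gripper value outside its range is refused whole. The fingers move at their own pace and stop on an object; "newtons" is the grip in N (left out, the last holds). Time passes only in rows, so rows that repeat a pose let the fingers close. It gives the time, the measured TCP pose, the force and the opening at its end, in the units of the state.
- arm.get_state(): the state, without advancing time (a new reading comes with each control period).
- capture(name): name is "scene" or "top" or "wrist"; returns (picture, depth): 480x640x3 uint8, blue, green, red; 480x640 float32, m along the optical axis (not along the pixel's ray), 0 where there is no reading.
- calibration(name): a dict with "fx", "fy", "cx", "cy" (pixels), "R" (3x3) and "t" (3): a world point X has camera coordinates R X + t. Camera axes: x right, y down, z forward; pixel columns grow to the right and rows downward; lengths in m; the calibration is good to about 2 mm. A picture is of the moment at which its call begins: read the wrist's pose just before it. calibration takes no time and is no camera call; for the wrist camera it gives the pose at the moment of the call.
- workorder.finish_job(): hands the job in, once; it reports no verdict.
The state is a dict: "time_s": time; "joint_positions": joint angles; "joint_velocities": joint speeds; "joint_efforts": joint torques, N m; "position": TCP position; "orientation": TCP orientation; "contact_force": force on the tool from outside, world axes, zero at the start; "moment": the same for the moment, N m; "gripper_width": opening from 0.0 (shut) to 1.0 (fully open).
Only numpy, scipy, OpenCV 4.12 (cv2) and the standard library are available. Lean on these libraries where they do the work, as an engineer would, in place of code of your own. Each camera call takes 0.05 s, during which the arm holds its last target.

## Task

The four sealed sample pots on the counting turntable have been loaded into each other's seats. Move them, using the silver-white spare seat to park a pot where needed, until every pot stands upright, flat on the floor of the seat ring of its own lid colour. Keep the samples up on the turntable: no pot may be put down or dropped on the bench.

Things in the scene. Friction and masses are not known exactly. Their poses are not given: they have to be found in the camera images.
- red_pot_mid (a point): centre (half-way up) of the red-lidded sample pot: a loose, closed, straight-sided round pot, 48 mm in diameter and 56 mm tall (white body, the top 16 mm is the red lid of the same width), 85 to 170 g; the point is 28 mm above its underside, z along its axis. It starts upright in the seat of another colour.
- yellow_pot_mid (a point): centre (half-way up) of the yellow-lidded sample pot: a loose, closed, straight-sided round pot, 48 mm in diameter and 56 mm tall (white body, the top 16 mm is the yellow lid of the same width), 85 to 170 g; the point is 28 mm above its underside, z along its axis. It starts upright in the seat of another colour.
- blue_pot_mid (a point): centre (half-way up) of the blue-lidded sample pot: a loose, closed, straight-sided round pot, 48 mm in diameter and 56 mm tall (white body, the top 16 mm is the blue lid of the same width), 85 to 170 g; the point is 28 mm above its underside, z along its axis. It starts upright in the seat of another colour.
- green_pot_mid (a point): centre (half-way up) of the green-lidded sample pot: a loose, closed, straight-sided round pot, 48 mm in diameter and 56 mm tall (white body, the top 16 mm is the green lid of the same width), 85 to 170 g; the point is 28 mm above its underside, z along its axis. It starts upright in the seat of another colour.
- seat_red: red seat ring, the place of the red-lidded pot: shallow round cup on the black turntable, 92 mm outside, rim 10 mm wide, 6 mm high, floor 72 mm across, 2 mm thick. Origin: centre of its underside, 80 mm above the bench; z up. Fixed.
- seat_yellow: yellow seat ring, the place of the yellow-lidded pot: shallow round cup on the black turntable, 92 mm outside, rim 10 mm wide, 6 mm high, floor 72 mm across, 2 mm thick. Origin: centre of its underside, 80 mm above the bench; z up. Fixed.
- seat_blue: blue seat ring, the place of the blue-lidded pot: shallow round cup on the black turntable, 92 mm outside, rim 10 mm wide, 6 mm high, floor 72 mm across, 2 mm thick. Origin: centre of its underside, 80 mm above the bench; z up. Fixed.
- seat_green: green seat ring, the place of the green-lidded pot: shallow round cup on the black turntable, 92 mm outside, rim 10 mm wide, 6 mm high, floor 72 mm across, 2 mm thick. Origin: centre of its underside, 80 mm above the bench; z up. Fixed.
- seat_spare: pale silver-white bare-metal seat ring, the spare seat, empty at the start: shallow round cup on the black turntable, 92 mm outside, rim 10 mm wide, 6 mm high, floor 72 mm across, 2 mm thick. Origin: centre of its underside, 80 mm above the bench; z up. The five seats lie evenly, in any order, on a circle of 105 mm radius on the locked disc (330 mm, does not turn; mid knob 44 mm wide, 24 mm high).
Not all that is in view belongs to the job. What is shaped like the part that bears green_pot_mid but pink is not meant.

How it is judged:
By the outcome, as a careful person would: the job done as asked, in the order asked, and still so for the second after the job is handed in, with the robot touching nothing.
It also fails if it takes over 115 s, if anything falls off the work surface, if the arm or the gripper's body presses on something with over 40 N, if the wrist force passes 120 N, or if a joint passes its speed limit or range.

## Working session

There is one attempt and no reset: what is moved stays moved. The work goes in short steps, Python scripts to look and compute and a tool call to move; the robot and the scene stay as the last step left them, time stands still between calls to the robot, and variables do not carry over. Pictures are saved under pics/ and viewed, and the job is handed in when it is done.

Besides the shell and the picture viewer there is one more tool, called as name([rows], argument=value, ...), one row to a line, values as JSON. send_rows: Moves the arm, as the interface text tells. Its arguments: {"type":"object","properties":{"targets":{"type":"array","items":{"type":"array"}},"newtons":{"type":"number"}},"required":["targets"]}

```bash
mkdir -p pics; python3 - <<'E'
from station import arm,capture,calibration
import cv2
for n in("scene","top","wrist"):
    p,d=capture(n); cv2.imwrite(f"pics/{n}0.png",p)
    c=calibration(n); print(n,c)
print(arm.get_state())
E
```

```text
scene {'fx': 498.16652441611745, 'fy': 498.16652441611745, 'cx': 314.8658831035747, 'cy': 233.52873941315445, 'R': array([[ 0.44187435,  0.89707379, -0.00238085],
       [ 0.56203322, -0.27890901, -0.77867093],
       [-0.69918933,  0.3427366 , -0.62742801]]), 't': array([-0.18585593, -0.26020176,  1.35423121])}
top {'fx': 455.72770949380623, 'fy': 455.72770949380623, 'cx': 323.4018890392955, 'cy': 238.94619134151523, 'R': array([[-0.02431828, -0.9992442 ,  0.03032581],
       [-0.98947532,  0.01973004, -0.14335033],
       [ 0.14264366, -0.03349267, -0.98920727]]), 't': array([-0.04593033,  0.55369607,  0.70812891])}
wrist {'fx': 391.84380349953807, 'fy': 391.84380349953807, 'cx': 321.8583763042543, 'cy': 238.25274082240526, 'R': array([[ 0.40433824,  0.91460884, -0.00112175],
       [ 0.88730513, -0.39196954,  0.24300101],
       [ 0.22181118, -0.09924993, -0.97002539]]), 't': array([-0.62496833, -0.02672698,  0.38936767])}
{'time_s': 0.15, 'joint_positions': array([ 1.05848895e+00,  4.94080869e-01,  1.34598521e+00,  6.52894517e-06,
        1.30249379e+00, -9.55017168e-02]), 'joint_velocities': array([-0.00120518, -0.00328844, -0.00308641, -0.00082232, -0.00064931,
       -0.00180387]), 'joint_efforts': array([ 2.27050434e-03, -8.79186058e+01, -3.82057750e+01,  7.06824032e-02,
        4.99022298e-02, -7.40424707e-05]), 'position': array([0.25287846, 0.57123819, 0.21345132]), 'orientation': array([ 8.38105876e-01,  5.45507385e-01, -4.30081381e-04,  2.21171159e-04]), 'contact_force': array([0.33797111, 0.37002132, 0.54267656]), 'moment': array([-0.00042971, -0.00560119, -0.03167624]), 'gripper_width': 0.9982405708043038}
```

View pics/top0.png

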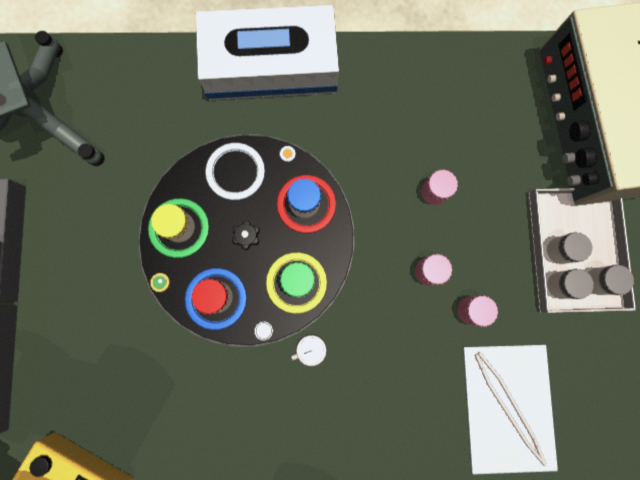

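View pics/scene0.png

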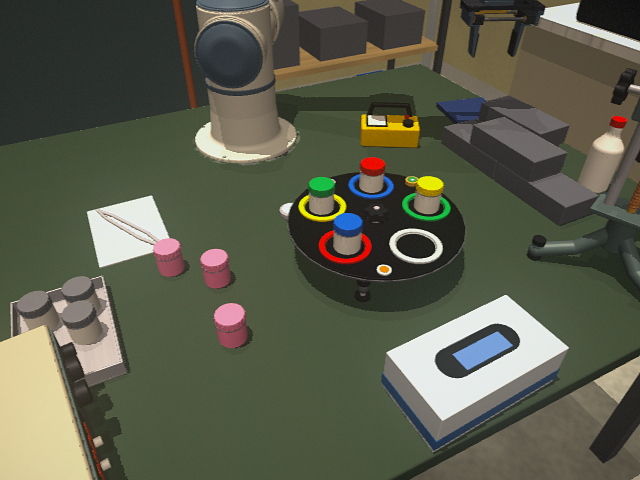

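The top view shows blue in the red seat (303,200), yellow in the green seat (170,222), red in the blue seat (210,296) and green in the yellow seat (297,280). The spare seat is empty at (235,171). So there are two swaps to make. Now I'll measure.

```bash
cat > h.py <<'E'
from station import arm,capture,calibration
import cv2,numpy as np
from scipy.spatial.transform import Rotation as Ro
def ray(c,u,v,z):
    o=-c["R"].T@c["t"]; d=c["R"].T@np.array([(u-c["cx"])/c["fx"],(v-c["cy"])/c["fy"],1]); return o+d*(z-o[2])/d[2]
HUE={"red":(174,6),"yellow":(22,33),"green":(45,80),"blue":(100,125)}
def mask(hsv,n):
    h,s,v=cv2.split(hsv)
    if n=="white": return ((s<50)&(v>170)).astype(np.uint8)*255
    a,b=HUE[n]; m=((h>=a)|(h<=b)) if a>b else ((h>=a)&(h<=b))
    return (m&(s>130)&(v>90)).astype(np.uint8)*255
E
python3 - <<'E'
from h import *
p,d=capture("top");c=calibration("top");hsv=cv2.cvtColor(p,cv2.COLOR_BGR2HSV)
roi=np.zeros(p.shape[:2],np.uint8);cv2.circle(roi,(246,240),106,255,-1)
S=[]
for n in("red","yellow","green","blue","white"):
    m=mask(hsv,n)&roi
    cs,_=cv2.findContours(m,cv2.RETR_EXTERNAL,cv2.CHAIN_APPROX_NONE)
    for k in cs:
        if cv2.contourArea(k)<300: continue
        h=cv2.convexHull(k);(x,y),ax,an=cv2.fitEllipse(h)
        ring=max(ax)>45; z=.086 if ring else .138
        w=ray(c,x,y,z); dd=d[int(y),int(x)]
        X=c["R"].T@(dd*np.array([(x-c["cx"])/c["fx"],(y-c["cy"])/c["fy"],1])-c["t"])
        print(n,"ring" if ring else "lid",(round(x),round(y)),np.round(ax,1),"size mm",np.round(np.array(ax)/c["fx"]*(c["R"]@w+c["t"])[2]*1000,1),"w",np.round(w,4),"depth pt",np.round(X,4))
        if ring:S.append(w)
S=np.array(S);ce=S.mean(0);print("centre",ce,"radii",np.linalg.norm((S-ce)[:,:2],axis=1),"ang",np.degrees(np.arctan2(*(S-ce)[:,1::-1].T)))
print("reach",np.linalg.norm(S[:,:2],axis=1))
E
```

```text
red lid (209, 296) [34.4 36.2] size mm [47.9 50.3] w [0.4614 0.1059 0.138 ] depth pt [0.4613 0.105  0.142 ]
red ring (306, 204) [58.2 59.4] size mm [90.6 92.5] w [ 0.6023 -0.0309  0.086 ] depth pt [ 0.5905 -0.0311  0.1385]
yellow ring (296, 282) [48.7 49.5] size mm [74.  75.1] w [ 0.4802 -0.0138  0.086 ] depth pt [ 0.4777 -0.0152  0.1362]
yellow lid (169, 221) [33.6 35.4] size mm [47.7 50.3] w [0.5685 0.1634 0.138 ] depth pt [0.568  0.1627 0.1403]
green ring (177, 227) [55.5 61.3] size mm [85.1 94. ] w [0.5685 0.1672 0.086 ] depth pt [0.559  0.1518 0.1394]
blue ring (215, 298) [60.8 62.9] size mm [91.4 94.6] w [0.4589 0.1082 0.086 ] depth pt [0.4579 0.0975 0.1387]
blue lid (304, 195) [31.9 33.1] size mm [46.1 47.9] w [ 0.6029 -0.0281  0.138 ] depth pt [ 0.6026 -0.0281  0.1389]
white ring (235, 171) [56.1 58.2] size mm [87.8 91.2] w [0.6567 0.0798 0.086 ] depth pt [0.6578 0.0804 0.0823]
centre [0.553298   0.06210415 0.086     ] radii [0.10512485 0.10536258 0.10613561 0.10506718 0.10486203] ang [ -62.23450801 -133.93542651   81.78427798  153.94694258    9.71915362]
reach [0.60306383 0.48038986 0.5925298  0.47150148 0.66148686]
```

```bash
cat >> h.py <<'E'
th=np.radians(9.75+72*np.arange(5));SEAT={n:np.array([.5533+.105*np.cos(t),.0621+.105*np.sin(t)]) for n,t in zip(("spare","green","blue","yellow","red"),th)}
def plan(x,y,z):
    s=arm.get_state();R=Ro.from_quat(s["orientation"])
    print("t",s["time_s"],"pos",np.round(s["position"],4),"F",np.round(s["contact_force"],1),"tilt",np.round(R.as_matrix()[:,2],4),"j6",round(s["joint_positions"][5],2),
      "-> tool mm",np.round(R.inv().apply(np.array([x,y,z])-s["position"])*1000,1))
def lids(cam="top",z=.138):
    p,d=capture(cam);c=calibration(cam);hsv=cv2.cvtColor(p,cv2.COLOR_BGR2HSV);out={}
    for n in HUE:
        m=cv2.morphologyEx(mask(hsv,n),cv2.MORPH_OPEN,cv2.getStructuringElement(cv2.MORPH_ELLIPSE,(13,13)))
        cs,_=cv2.findContours(m,cv2.RETR_EXTERNAL,cv2.CHAIN_APPROX_NONE)
        for k in cs:
            if cv2.contourArea(k)<300:continue
            (x,y),ax,_=cv2.fitEllipse(k);w=ray(c,x,y,z)
            if np.hypot(*(w[:2]-[.5533,.0621]))>.17:continue
            a=np.array(ax)*(c["R"]@w+c["t"])[2]/c["fx"]*1000;near=min(SEAT,key=lambda q:np.hypot(*(SEAT[q]-w[:2])))
            print(n,"lid px",(round(x),round(y)),"size",np.round(a),np.round(w[:2],4),"in",near,"off mm",np.round((w[:2]-SEAT[near])*1000,1));out[n]=w[:2]
    return p,out
E
python3 - <<'E'
from h import *
p,o=lids(); plan(*o["blue"],.18) if "blue" in o else 0
h=cv2.cvtColor(p,cv2.COLOR_BGR2HSV);print(h[280,297],h[300,282])
E
```

```text
red lid px (209, 296) size [46. 49.] [0.4614 0.106 ] in blue off mm [ 2.3 -2.6]
yellow lid px (169, 221) size [46. 49.] [0.5685 0.1637] in green off mm [ 0.1 -2.3]
blue lid px (304, 195) size [44. 47.] [ 0.603  -0.0281] in red off mm [0.8 2.7]
t 0.25 pos [0.253  0.5713 0.2137] F [ 0.5 -0.3  0.6] tilt [-3.e-04 -5.e-04 -1.e+00] j6 -0.1 -> tool mm [-406.4  562.7   33.8]
[ 65 108 239] [ 30 115 160]
```

send_rows([
  [91, [-20, 28, 0], [0, 0, 0]],
  [80, [-50, 70, 0], [0, 0, 0]],
  [70, [-85, 118, 0], [0, 0, 0]],
  [70, [-120, 166, 0], [0, 0, 0]],
  [70, [-155, 215, 0], [0, 0, 0]],
  [70, [-190, 263, 0], [0, 0, 0]],
  [70, [-225, 312, 0], [0, 0, 0]],
  [70, [-260, 360, 0], [0, 0, 0]],
  [70, [-295, 408, 0], [0, 0, 0]],
  [70, [-330, 457, 0], [0, 0, 0]],
  [70, [-360, 498, 5], [0, 0, 0]],
  [70, [-385, 533, 15], [0, 0, 0]],
  [70, [-400, 554, 25], [0, 0, 0]],
  [70, [-406, 563, 34], [0, 0, 0]],
  [70, [-406, 563, 34], [0, 0, 0]],
  [70, [-406, 563, 34], [0, 0, 0]],
], newtons=20)

```text
time_s: 2.25
position: [0.603, -0.0265, 0.1802]
orientation: [0.838, 0.546, 0.0, -0.0]
contact_force: [-0.5, -0.3, 0.2]
gripper_width: 0.768
```

```bash
sed -i 's/(s>130)/(s>95)/' h.py; python3 - <<'E'
from h import *
plan(.603,-.0281,.095)
p,d=capture("wrist");c=calibration("wrist");cv2.imwrite("pics/w1.png",p)
E
```

```text
t 2.25 pos [ 0.603  -0.0265  0.1802] F [-0.5 -0.3  0.2] tilt [-2.e-04  2.e-04 -1.e+00] j6 -1.3 -> tool mm [-1.5  0.7 85.2]
```

View pics/w1.png

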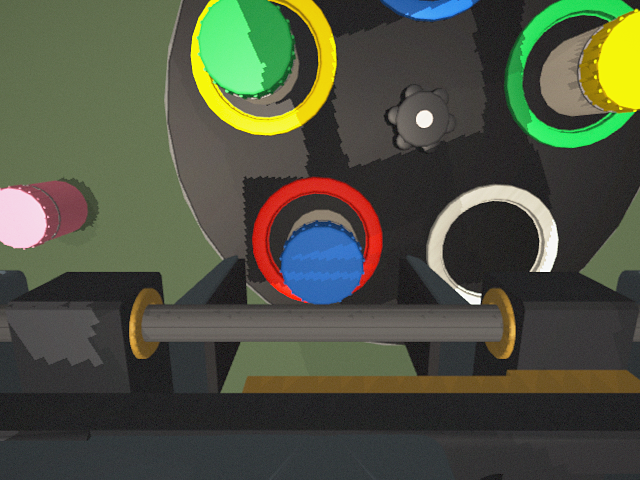

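The blue lid (322,263) sits midway between the fingers (about 235 and 405), so I'll descend and grip.

send_rows([
  [70, [-1, 1, 20], [0, 0, 0]],
  [70, [-1, 1, 40], [0, 0, 0]],
  [70, [-1, 1, 58], [0, 0, 0]],
  [70, [-1, 1, 72], [0, 0, 0]],
  [70, [-1, 1, 81], [0, 0, 0]],
  [70, [-1, 1, 85], [0, 0, 0]],
  [70, [-1, 1, 85], [0, 0, 0]],
  [40, [-1, 1, 85], [0, 0, 0]],
  [40, [-1, 1, 85], [0, 0, 0]],
  [40, [-1, 1, 85], [0, 0, 0]],
  [40, [-1, 1, 85], [0, 0, 0]],
  [40, [-1, 1, 85], [0, 0, 0]],
], newtons=20)

```text
time_s: 3.8
position: [0.6041, -0.029, 0.0952]
orientation: [0.838, 0.546, 0.0, 0.0]
contact_force: [-0.3, 0.9, 5.9]
gripper_width: 0.523
```

```bash
python3 - <<'E'
from h import *
plan(*SEAT["spare"],.18)
E
```

```text
t 3.8 pos [ 0.6041 -0.029   0.0952] F [-0.3  0.9  5.9] tilt [ 4.e-04 -0.e+00 -1.e+00] j6 -1.3 -> tool mm [120.9   4.1 -84.8]
```

send_rows([
  [40, [0, 0, -10], [0, 0, 0]],
  [40, [0, 0, -25], [0, 0, 0]],
  [40, [0, 0, -45], [0, 0, 0]],
  [40, [0, 0, -65], [0, 0, 0]],
  [40, [0, 0, -80], [0, 0, 0]],
  [40, [6, 0, -85], [0, 0, 0]],
  [40, [20, 1, -85], [0, 0, 0]],
  [40, [40, 2, -85], [0, 0, 0]],
  [40, [60, 3, -85], [0, 0, 0]],
  [40, [80, 3, -85], [0, 0, 0]],
  [40, [100, 4, -85], [0, 0, 0]],
  [40, [115, 4, -85], [0, 0, 0]],
  [40, [121, 4, -85], [0, 0, 0]],
  [40, [121, 4, -85], [0, 0, 0]],
])

```text
time_s: 5.55
position: [0.6566, 0.0802, 0.1798]
orientation: [0.838, 0.546, -0.0, 0.0]
contact_force: [0.4, -0.4, -1.1]
gripper_width: 0.524
```

```bash
python3 - <<'E'
from h import *
plan(*SEAT["spare"],.096)
p,d=capture("wrist");cv2.imwrite("pics/w2.png",p)
E
```

```text
t 5.55 pos [0.6566 0.0802 0.1798] F [ 0.4 -0.4 -1.1] tilt [-1.e-04 -1.e-04 -1.e+00] j6 -1.12 -> tool mm [-0.2  0.3 83.8]
```

View pics/w2.png

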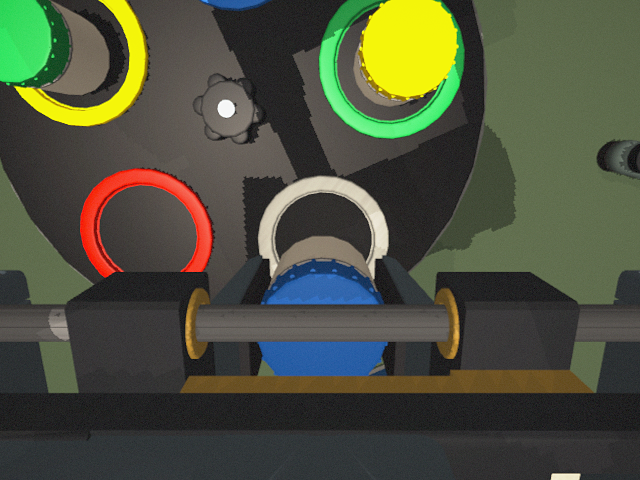

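The pot is held upright and centred over the spare ring (about 322,230). Next I'll lower it, release and lift.

send_rows([
  [40, [0, 0, 18], [0, 0, 0]],
  [40, [0, 0, 36], [0, 0, 0]],
  [40, [0, 0, 54], [0, 0, 0]],
  [40, [0, 0, 68], [0, 0, 0]],
  [40, [0, 0, 76], [0, 0, 0]],
  [40, [0, 0, 81], [0, 0, 0]],
  [40, [0, 0, 84], [0, 0, 0]],
  [40, [0, 0, 84], [0, 0, 0]],
  [40, [0, 0, 84], [0, 0, 0]],
])

```text
time_s: 6.72
position: [0.6568, 0.0801, 0.0963]
orientation: [0.838, 0.546, 0.0, 0.0]
contact_force: [1.0, 0.2, -1.4]
gripper_width: 0.524
```

send_rows([
  [55, [0, 0, 0], [0, 0, 0]],
  [70, [0, 0, 0], [0, 0, 0]],
  [70, [0, 0, 0], [0, 0, 0]],
  [70, [0, 0, -8], [0, 0, 0]],
  [70, [0, 0, -24], [0, 0, 0]],
  [70, [0, 0, -46], [0, 0, 0]],
  [70, [0, 0, -70], [0, 0, 0]],
  [70, [0, 0, -84], [0, 0, 0]],
  [70, [0, 0, -84], [0, 0, 0]],
])

```text
time_s: 7.85
position: [0.6572, 0.0801, 0.1813]
orientation: [0.838, 0.546, 0.001, 0.001]
contact_force: [0.1, 0.1, 0.3]
gripper_width: 0.768
```

```bash
python3 - <<'E'
from h import *
p,o=lids();cv2.imwrite("pics/t3.png",p)
plan(.4614,.106,.18)
E
```

```text
green lid px (297, 279) size [46. 47.] [ 0.482 -0.016] in yellow off mm [ 1.9 -2.9]
t 7.9 pos [0.6567 0.08   0.1801] F [-0.3  0.1  0.2] tilt [ 6.e-04  0.e+00 -1.e+00] j6 -1.12 -> tool mm [ -55.3 -189.1    0. ]
```

View pics/t3.png

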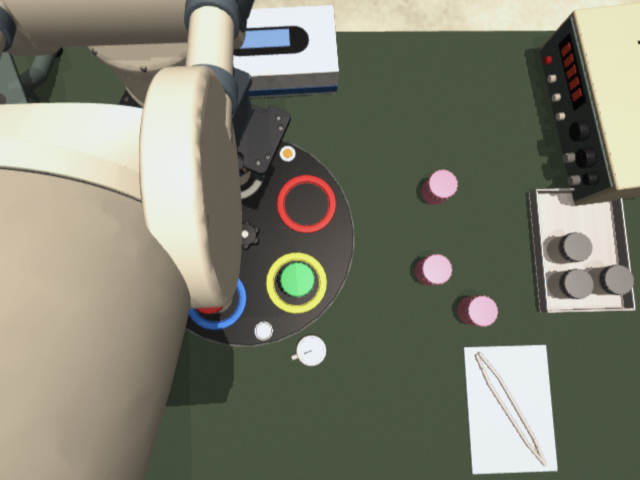

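The arm hides most of the disc in this view, but the red ring (306,204) is clearly empty. Next I'll go to the red pot.

send_rows([
  [70, [-5, -18, 0], [0, 0, 0]],
  [70, [-15, -50, 0], [0, 0, 0]],
  [70, [-25, -85, 0], [0, 0, 0]],
  [70, [-35, -120, 0], [0, 0, 0]],
  [70, [-45, -155, 0], [0, 0, 0]],
  [70, [-53, -180, 0], [0, 0, 0]],
  [70, [-55, -189, 0], [0, 0, 0]],
  [70, [-55, -189, 0], [0, 0, 0]],
  [70, [-55, -189, 0], [0, 0, 0]],
])

```text
time_s: 9.02
position: [0.4625, 0.1062, 0.1798]
orientation: [0.838, 0.545, 0.0, 0.0]
contact_force: [1.0, -0.5, 0.2]
gripper_width: 0.768
```

```bash
python3 - <<'E'
from h import *
p,o=lids("wrist");cv2.imwrite("pics/w4.png",p)
plan(.4614,.106,.0955)
E
```

```text
red lid px (324, 258) size [46. 47.] [0.4593 0.1094] in blue off mm [0.1 0.9]
yellow lid px (181, 274) size [10. 27.] [0.4349 0.0313] in yellow off mm [-45.1  44.4]
green lid px (466, 284) size [ 9. 20.] [0.5066 0.1777] in green off mm [-61.8  11.7]
blue lid px (361, 219) size [27. 50.] [0.4471 0.1372] in blue off mm [-12.   28.7]
blue lid px (295, 219) size [34. 55.] [0.4321 0.1042] in blue off mm [-27.   -4.3]
t 9.075 pos [0.4625 0.1062 0.1798] F [-0.8 -0.3  0.1] tilt [ 3.e-04  0.e+00 -1.e+00] j6 -1.05 -> tool mm [-0.6 -0.9 84.3]
```

View pics/w4.png

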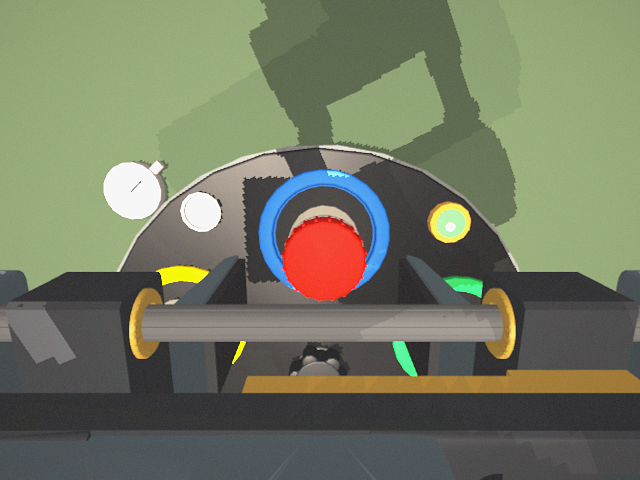

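The red lid (324,258) is between the fingers, and the top and wrist views agree to about 3 mm. I'll grip it.

send_rows([
  [70, [1, -1, 20], [0, 0, 0]],
  [70, [1, -1, 40], [0, 0, 0]],
  [70, [1, -1, 58], [0, 0, 0]],
  [70, [1, -1, 72], [0, 0, 0]],
  [70, [1, -1, 80], [0, 0, 0]],
  [70, [1, -1, 84], [0, 0, 0]],
  [70, [1, -1, 84], [0, 0, 0]],
  [40, [1, -1, 84], [0, 0, 0]],
  [40, [1, -1, 84], [0, 0, 0]],
  [40, [1, -1, 84], [0, 0, 0]],
  [40, [1, -1, 84], [0, 0, 0]],
  [40, [1, -1, 84], [0, 0, 0]],
])

```text
time_s: 10.58
position: [0.4612, 0.1076, 0.0962]
orientation: [0.838, 0.546, 0.0, 0.0]
contact_force: [0.1, 0.3, 5.8]
gripper_width: 0.52
```

send_rows([
  [40, [0, 0, -10], [0, 0, 0]],
  [40, [0, 0, -25], [0, 0, 0]],
  [40, [0, 0, -45], [0, 0, 0]],
  [40, [0, 0, -65], [0, 0, 0]],
  [40, [0, 0, -80], [0, 0, 0]],
  [40, [0, 0, -85], [0, 0, 0]],
  [40, [0, 0, -85], [0, 0, 0]],
])

```text
time_s: 11.45
position: [0.461, 0.1076, 0.1811]
orientation: [0.838, 0.545, 0.0, 0.0]
contact_force: [-0.1, 0.0, -1.0]
gripper_width: 0.522
```

```bash
python3 - <<'E'
from h import *
plan(*SEAT["red"],.18)
E
```

```text
t 11.45 pos [0.461  0.1076 0.1811] F [-0.1  0.  -1. ] tilt [ 3.e-04  0.e+00 -1.e+00] j6 -1.05 -> tool mm [-69.4 185.1   1.1]
```

send_rows([
  [40, [-5, 14, 0], [0, 0, 0]],
  [40, [-14, 38, 0], [0, 0, 0]],
  [40, [-24, 64, 0], [0, 0, 0]],
  [40, [-34, 90, 0], [0, 0, 0]],
  [40, [-44, 116, 0], [0, 0, 0]],
  [40, [-54, 142, 0], [0, 0, 0]],
  [40, [-62, 166, 0], [0, 0, 0]],
  [40, [-67, 180, 0], [0, 0, 0]],
  [40, [-69, 185, 0], [0, 0, 0]],
  [40, [-69, 185, 0], [0, 0, 0]],
  [40, [-69, 185, 0], [0, 0, 0]],
])

```text
time_s: 12.82
position: [0.6017, -0.0299, 0.1809]
orientation: [0.838, 0.546, -0.0, -0.0]
contact_force: [-0.4, 0.4, -1.7]
gripper_width: 0.522
```

```bash
python3 - <<'E'
from h import *
plan(*SEAT["red"],.097)
p,d=capture("wrist");cv2.imwrite("pics/w5.png",p)
E
```

```text
t 12.825 pos [ 0.6017 -0.0299  0.1809] F [-0.4  0.4 -1.7] tilt [-3.e-04  2.e-04 -1.e+00] j6 -1.3 -> tool mm [-0.7  0.8 83.9]
```

View pics/w5.png

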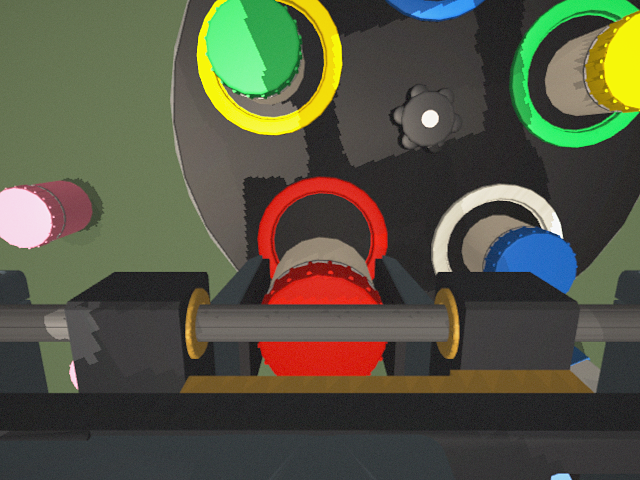

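Red is held over the red ring (322,230), and blue stands in the spare ring (around 500,240). I'll lower and release.

send_rows([
  [40, [0, 0, 18], [0, 0, 0]],
  [40, [0, 0, 36], [0, 0, 0]],
  [40, [0, 0, 54], [0, 0, 0]],
  [40, [0, 0, 68], [0, 0, 0]],
  [40, [0, 0, 76], [0, 0, 0]],
  [40, [0, 0, 81], [0, 0, 0]],
  [40, [0, 0, 84], [0, 0, 0]],
  [40, [0, 0, 84], [0, 0, 0]],
  [40, [0, 0, 84], [0, 0, 0]],
])

```text
time_s: 14.0
position: [0.6025, -0.0305, 0.0973]
orientation: [0.838, 0.545, 0.0, 0.0]
contact_force: [-0.6, 0.6, -1.3]
gripper_width: 0.528
```

send_rows([
  [55, [0, 0, 0], [0, 0, 0]],
  [70, [0, 0, 0], [0, 0, 0]],
  [70, [0, 0, 0], [0, 0, 0]],
  [70, [0, 0, -8], [0, 0, 0]],
  [70, [0, 0, -24], [0, 0, 0]],
  [70, [0, 0, -46], [0, 0, 0]],
  [70, [0, 0, -70], [0, 0, 0]],
  [70, [0, 0, -84], [0, 0, 0]],
  [70, [0, 0, -84], [0, 0, 0]],
])

```text
time_s: 15.12
position: [0.6028, -0.0305, 0.1822]
orientation: [0.838, 0.546, 0.001, 0.001]
contact_force: [-0.4, -0.1, -0.5]
gripper_width: 0.77
```

```bash
python3 - <<'E'
from h import *
plan(*SEAT["spare"],.18)
E
```

```text
t 15.125 pos [ 0.6028 -0.0305  0.1822] F [-0.4 -0.1 -0.5] tilt [ 2.2e-03 -3.0e-04 -1.0e+00] j6 -1.3 -> tool mm [122.8   4.6   2.3]
```

send_rows([
  [70, [12, 0, 0], [0, 0, 0]],
  [70, [35, 1, 0], [0, 0, 0]],
  [70, [62, 2, 0], [0, 0, 0]],
  [70, [90, 3, 0], [0, 0, 0]],
  [70, [112, 4, 0], [0, 0, 0]],
  [70, [121, 4, 0], [0, 0, 0]],
  [70, [121, 4, 0], [0, 0, 0]],
  [70, [121, 4, 0], [0, 0, 0]],
])

```text
time_s: 16.12
position: [0.6546, 0.078, 0.1809]
orientation: [0.838, 0.545, -0.0, -0.0]
contact_force: [0.3, 0.1, 1.0]
gripper_width: 0.769
```

```bash
python3 - <<'E'
from h import *
p,o=lids("wrist");cv2.imwrite("pics/w6.png",p)
plan(*SEAT["spare"],.096)
E
```

```text
red lid px (146, 233) size [63. 78.] [ 0.5979 -0.0042] in red off mm [-4.3 26.7]
yellow lid px (412, 50) size [47. 52.] [0.5699 0.1654] in green off mm [ 1.5 -0.6]
yellow lid px (87, 59) size [63. 65.] [0.5077 0.0141] in yellow off mm [27.6 27.2]
green lid px (393, 65) size [67. 69.] [0.573 0.154] in green off mm [  4.6 -12. ]
green lid px (26, 41) size [31. 47.] [ 0.4885 -0.009 ] in yellow off mm [8.4 4.1]
blue lid px (327, 262) size [45. 46.] [0.6542 0.0818] in spare off mm [-2.6  1.9]
blue lid px (240, 5) size [ 6. 33.] [0.517  0.0955] in blue off mm [ 57.8 -13. ]
t 16.175 pos [0.6547 0.0779 0.181 ] F [0.4 0.5 1.6] tilt [-1.e-04 -1.e-04 -1.e+00] j6 -1.13 -> tool mm [ 2.7  1.1 85. ]
```

View pics/w6.png

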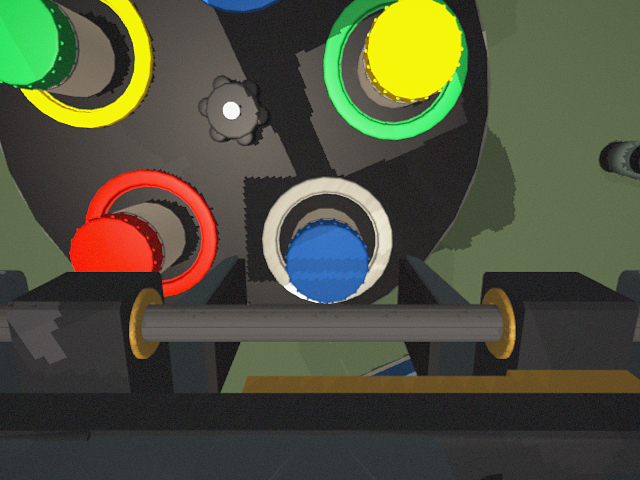

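Red stands in the red ring (around 150,235). The blue lid (327,262) is about 3 mm to the +x side of the tool, so I'll correct for that and grip.

send_rows([
  [70, [3, 1, 20], [0, 0, 0]],
  [70, [3, 1, 40], [0, 0, 0]],
  [70, [3, 1, 58], [0, 0, 0]],
  [70, [3, 1, 72], [0, 0, 0]],
  [70, [3, 1, 81], [0, 0, 0]],
  [70, [3, 1, 85], [0, 0, 0]],
  [70, [3, 1, 85], [0, 0, 0]],
  [40, [3, 1, 85], [0, 0, 0]],
  [40, [3, 1, 85], [0, 0, 0]],
  [40, [3, 1, 85], [0, 0, 0]],
  [40, [3, 1, 85], [0, 0, 0]],
  [40, [3, 1, 85], [0, 0, 0]],
])

```text
time_s: 17.68
position: [0.6572, 0.081, 0.0963]
orientation: [0.838, 0.546, 0.0, 0.0]
contact_force: [-0.3, -0.3, 4.8]
gripper_width: 0.521
```

send_rows([
  [40, [0, 0, -10], [0, 0, 0]],
  [40, [0, 0, -25], [0, 0, 0]],
  [40, [0, 0, -45], [0, 0, 0]],
  [40, [0, 0, -65], [0, 0, 0]],
  [40, [0, 0, -80], [0, 0, 0]],
  [40, [0, 0, -85], [0, 0, 0]],
  [40, [0, 0, -85], [0, 0, 0]],
])

```text
time_s: 18.55
position: [0.657, 0.0809, 0.181]
orientation: [0.838, 0.546, 0.0, 0.0]
contact_force: [0.4, -0.7, -2.4]
gripper_width: 0.521
```

```bash
python3 - <<'E'
from h import *
plan(*SEAT["blue"],.181)
E
```

```text
t 18.55 pos [0.657  0.0809 0.181 ] F [ 0.4 -0.7 -2.4] tilt [ 1.e-04 -0.e+00 -1.e+00] j6 -1.12 -> tool mm [-5.490e+01 -1.921e+02 -1.000e-01]
```

send_rows([
  [40, [-4, -14, 0], [0, 0, 0]],
  [40, [-11, -38, 0], [0, 0, 0]],
  [40, [-19, -66, 0], [0, 0, 0]],
  [40, [-27, -94, 0], [0, 0, 0]],
  [40, [-35, -122, 0], [0, 0, 0]],
  [40, [-43, -150, 0], [0, 0, 0]],
  [40, [-50, -174, 0], [0, 0, 0]],
  [40, [-54, -188, 0], [0, 0, 0]],
  [40, [-55, -192, 0], [0, 0, 0]],
  [40, [-55, -192, 0], [0, 0, 0]],
  [40, [-55, -192, 0], [0, 0, 0]],
])

```text
time_s: 19.92
position: [0.46, 0.1083, 0.1809]
orientation: [0.838, 0.545, 0.0, 0.0]
contact_force: [-0.3, -0.1, -2.1]
gripper_width: 0.524
```

```bash
python3 - <<'E'
from h import *
plan(*SEAT["blue"],.097)
p,d=capture("wrist");cv2.imwrite("pics/w7.png",p)
E
```

```text
t 19.925 pos [0.46   0.1083 0.1809] F [-0.3 -0.1 -2.1] tilt [ 4.e-04  0.e+00 -1.e+00] j6 -1.05 -> tool mm [-0.2 -0.9 83.9]
```

View pics/w7.png

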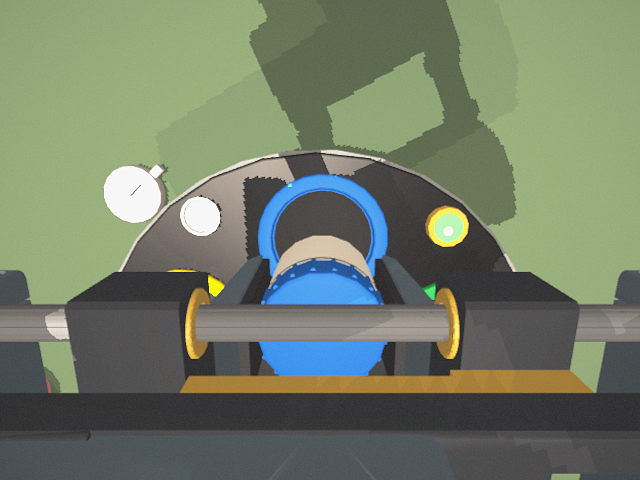

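Blue is centred over the blue ring (322,230). I'll lower and release.

send_rows([
  [40, [0, 0, 18], [0, 0, 0]],
  [40, [0, 0, 36], [0, 0, 0]],
  [40, [0, 0, 54], [0, 0, 0]],
  [40, [0, 0, 68], [0, 0, 0]],
  [40, [0, 0, 76], [0, 0, 0]],
  [40, [0, 0, 81], [0, 0, 0]],
  [40, [0, 0, 84], [0, 0, 0]],
  [40, [0, 0, 84], [0, 0, 0]],
  [40, [0, 0, 84], [0, 0, 0]],
])

```text
time_s: 21.1
position: [0.4594, 0.1084, 0.0972]
orientation: [0.838, 0.546, 0.0, 0.0]
contact_force: [-0.3, 0.3, -1.1]
gripper_width: 0.523
```

send_rows([
  [55, [0, 0, 0], [0, 0, 0]],
  [70, [0, 0, 0], [0, 0, 0]],
  [70, [0, 0, 0], [0, 0, 0]],
  [70, [0, 0, -8], [0, 0, 0]],
  [70, [0, 0, -24], [0, 0, 0]],
  [70, [0, 0, -46], [0, 0, 0]],
  [70, [0, 0, -70], [0, 0, 0]],
  [70, [0, 0, -84], [0, 0, 0]],
  [70, [0, 0, -84], [0, 0, 0]],
])

```text
time_s: 22.22
position: [0.4596, 0.1084, 0.1817]
orientation: [0.838, 0.546, 0.001, 0.0]
contact_force: [0.3, -0.5, -0.6]
gripper_width: 0.768
```

```bash
python3 - <<'E'
from h import *
plan(.569,.1640,.18)
E
```

```text
t 22.225 pos [0.4596 0.1084 0.1817] F [ 0.3 -0.5 -0.6] tilt [ 1.7e-03  2.0e-04 -1.0e+00] j6 -1.05 -> tool mm [95.1 77.5  1.9]
```

send_rows([
  [70, [10, 8, 0], [0, 0, 0]],
  [70, [30, 24, 0], [0, 0, 0]],
  [70, [52, 42, 0], [0, 0, 0]],
  [70, [74, 60, 0], [0, 0, 0]],
  [70, [90, 73, 0], [0, 0, 0]],
  [70, [95, 77, 0], [0, 0, 0]],
  [70, [95, 77, 0], [0, 0, 0]],
  [70, [95, 77, 0], [0, 0, 0]],
])

```text
time_s: 23.22
position: [0.5674, 0.1638, 0.1807]
orientation: [0.838, 0.545, -0.0, -0.0]
contact_force: [0.2, 0.4, -0.3]
gripper_width: 0.772
```

```bash
python3 - <<'E'
from h import *
p,o=lids("wrist");cv2.imwrite("pics/w8.png",p)
plan(.569,.164,.096)
E
```

```text
yellow lid px (327, 263) size [47. 47.] [0.5677 0.1677] in green off mm [-0.7  1.7]
yellow lid px (52, 218) size [47. 69.] [0.4823 0.0391] in yellow off mm [ 2.3 52.2]
green lid px (7, 252) size [10. 28.] [0.4887 0.0048] in yellow off mm [ 8.7 17.9]
green lid px (326, 237) size [64. 68.] [0.5535 0.1732] in green off mm [-14.9   7.2]
blue lid px (115, 109) size [16. 44.] [0.4471 0.1002] in blue off mm [-12.1  -8.3]
blue lid px (224, 90) size [10. 38.] [0.4615 0.1566] in blue off mm [ 2.3 48. ]
t 23.275 pos [0.5675 0.1638 0.1809] F [-0.1 -0.5 -0.1] tilt [-5.e-04 -1.e-04 -1.e+00] j6 -0.97 -> tool mm [ 0.8  1.4 84.9]
```

View pics/w8.png

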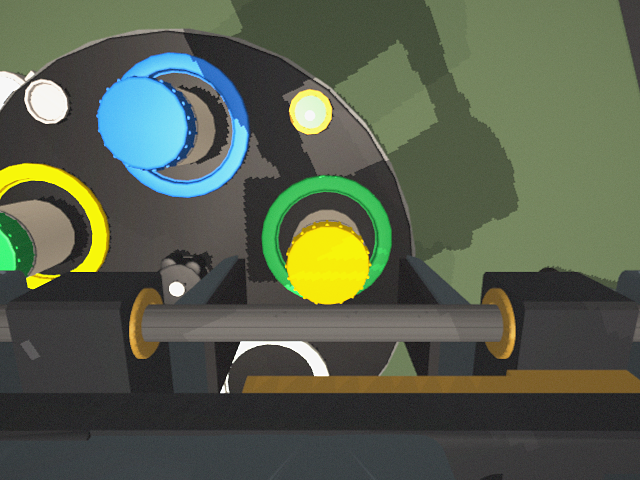

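Blue stands in its ring (around 180,125). The yellow lid (327,263) is 2–3 mm to the +x side.

send_rows([
  [70, [2, 0, 20], [0, 0, 0]],
  [70, [2, 0, 40], [0, 0, 0]],
  [70, [2, 0, 58], [0, 0, 0]],
  [70, [2, 0, 72], [0, 0, 0]],
  [70, [2, 0, 81], [0, 0, 0]],
  [70, [2, 0, 85], [0, 0, 0]],
  [70, [2, 0, 85], [0, 0, 0]],
  [40, [2, 0, 85], [0, 0, 0]],
  [40, [2, 0, 85], [0, 0, 0]],
  [40, [2, 0, 85], [0, 0, 0]],
  [40, [2, 0, 85], [0, 0, 0]],
  [40, [2, 0, 85], [0, 0, 0]],
])

```text
time_s: 24.78
position: [0.569, 0.166, 0.0962]
orientation: [0.838, 0.546, 0.0, 0.0]
contact_force: [-0.7, 0.1, 5.6]
gripper_width: 0.524
```

send_rows([
  [40, [0, 0, -10], [0, 0, 0]],
  [40, [0, 0, -25], [0, 0, 0]],
  [40, [0, 0, -45], [0, 0, 0]],
  [40, [0, 0, -65], [0, 0, 0]],
  [40, [0, 0, -80], [0, 0, 0]],
  [40, [0, 0, -85], [0, 0, 0]],
  [40, [0, 0, -85], [0, 0, 0]],
])

```text
time_s: 25.65
position: [0.5688, 0.1659, 0.181]
orientation: [0.838, 0.546, 0.0, 0.0]
contact_force: [-0.3, -0.3, -1.3]
gripper_width: 0.523
```

```bash
python3 - <<'E'
from h import *
plan(*SEAT["spare"],.181)
E
```

```text
t 25.65 pos [0.5688 0.1659 0.181 ] F [-0.3 -0.3 -1.3] tilt [ 1.e-04  0.e+00 -1.e+00] j6 -0.97 -> tool mm [-43.1 115.2  -0. ]
```

send_rows([
  [40, [-4, 10, 0], [0, 0, 0]],
  [40, [-10, 28, 0], [0, 0, 0]],
  [40, [-18, 48, 0], [0, 0, 0]],
  [40, [-26, 70, 0], [0, 0, 0]],
  [40, [-34, 92, 0], [0, 0, 0]],
  [40, [-41, 109, 0], [0, 0, 0]],
  [40, [-43, 115, 0], [0, 0, 0]],
  [40, [-43, 115, 0], [0, 0, 0]],
  [40, [-43, 115, 0], [0, 0, 0]],
])

```text
time_s: 26.78
position: [0.6562, 0.0806, 0.1809]
orientation: [0.838, 0.546, -0.0, -0.0]
contact_force: [-0.0, -1.3, -1.1]
gripper_width: 0.519
```

```bash
python3 - <<'E'
from h import *
plan(*SEAT["spare"],.097)
p,d=capture("wrist");cv2.imwrite("pics/w9.png",p)
E
```

```text
t 26.775 pos [0.6562 0.0806 0.1809] F [-0.  -1.3 -1.1] tilt [-3.e-04  1.e-04 -1.e+00] j6 -1.12 -> tool mm [-0.4  0.9 83.9]
```

View pics/w9.png

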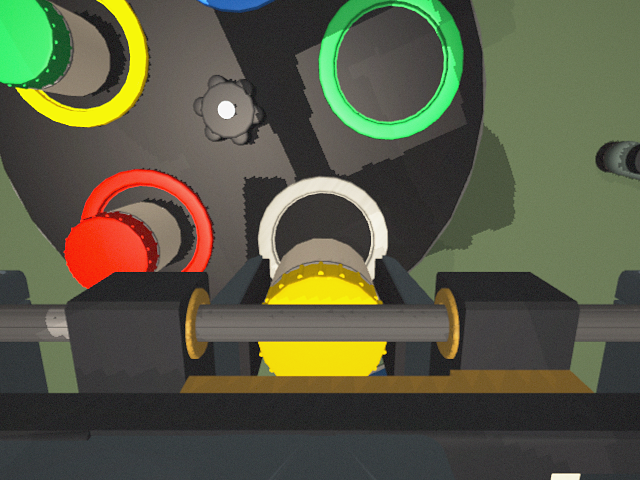

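Yellow is centred over the spare ring (322,230), and the green ring is empty. I'll lower and release.

send_rows([
  [40, [0, 0, 18], [0, 0, 0]],
  [40, [0, 0, 36], [0, 0, 0]],
  [40, [0, 0, 54], [0, 0, 0]],
  [40, [0, 0, 68], [0, 0, 0]],
  [40, [0, 0, 76], [0, 0, 0]],
  [40, [0, 0, 81], [0, 0, 0]],
  [40, [0, 0, 84], [0, 0, 0]],
  [40, [0, 0, 84], [0, 0, 0]],
  [40, [0, 0, 84], [0, 0, 0]],
])

```text
time_s: 27.95
position: [0.6568, 0.08, 0.0973]
orientation: [0.838, 0.546, 0.0, 0.0]
contact_force: [0.6, 0.1, -1.4]
gripper_width: 0.525
```

send_rows([
  [55, [0, 0, 0], [0, 0, 0]],
  [70, [0, 0, 0], [0, 0, 0]],
  [70, [0, 0, 0], [0, 0, 0]],
  [70, [0, 0, -8], [0, 0, 0]],
  [70, [0, 0, -24], [0, 0, 0]],
  [70, [0, 0, -46], [0, 0, 0]],
  [70, [0, 0, -70], [0, 0, 0]],
  [70, [0, 0, -84], [0, 0, 0]],
  [70, [0, 0, -84], [0, 0, 0]],
])

```text
time_s: 29.08
position: [0.6572, 0.0801, 0.1823]
orientation: [0.838, 0.546, 0.001, 0.001]
contact_force: [-0.4, -0.2, -0.8]
gripper_width: 0.768
```

```bash
python3 - <<'E'
from h import *
plan(.4815,-.0155,.181)
E
```

```text
t 29.075 pos [0.6572 0.0801 0.1823] F [-0.4 -0.2 -0.8] tilt [ 2.3e-03  1.0e-04 -1.0e+00] j6 -1.12 -> tool mm [-158.5 -122.     0.9]
```

send_rows([
  [70, [-13, -10, 0], [0, 0, 0]],
  [70, [-39, -30, 0], [0, 0, 0]],
  [70, [-65, -50, 0], [0, 0, 0]],
  [70, [-91, -70, 0], [0, 0, 0]],
  [70, [-117, -90, 0], [0, 0, 0]],
  [70, [-143, -110, 0], [0, 0, 0]],
  [70, [-158, -121, 0], [0, 0, 0]],
  [70, [-158, -121, 0], [0, 0, 0]],
  [70, [-158, -121, 0], [0, 0, 0]],
])

```text
time_s: 30.2
position: [0.483, -0.0153, 0.1809]
orientation: [0.838, 0.545, 0.0, 0.0]
contact_force: [0.3, 0.3, 0.2]
gripper_width: 0.767
```

```bash
python3 - <<'E'
from h import *
p,o=lids("wrist");cv2.imwrite("pics/w10.png",p)
plan(.4815,-.0155,.096)
E
```

```text
yellow lid px (324, 232) size [65. 68.] [ 0.4661 -0.0059] in yellow off mm [-13.9   7.2]
green lid px (321, 259) size [46. 47.] [ 0.4799 -0.0137] in yellow off mm [-0.1 -0.6]
green lid px (590, 226) size [36. 63.] [0.5228 0.1305] in green off mm [-45.5 -35.5]
blue lid px (489, 136) size [64. 76.] [0.4535 0.0944] in blue off mm [ -5.6 -14.1]
t 30.25 pos [ 0.483  -0.0152  0.1809] F [-0.   0.5 -0.3] tilt [ 5.e-04  1.e-04 -1.e+00] j6 -1.31 -> tool mm [-0.9 -1.3 84.9]
```

View pics/w10.png

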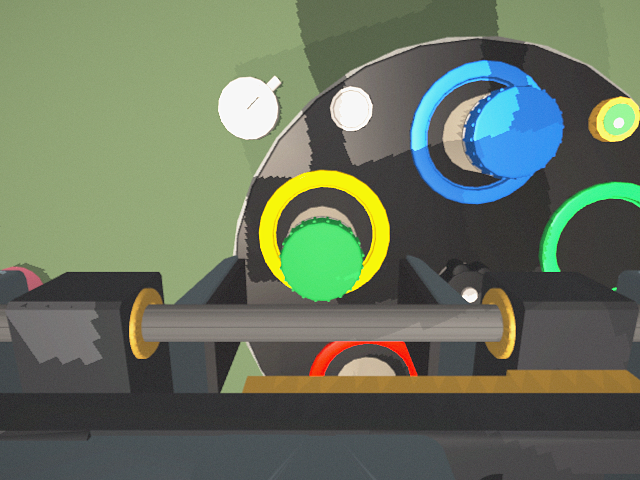

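The green lid (321,259) is centred between the fingers, so I'll grip it.

send_rows([
  [70, [0, -2, 20], [0, 0, 0]],
  [70, [0, -2, 40], [0, 0, 0]],
  [70, [0, -2, 58], [0, 0, 0]],
  [70, [0, -2, 72], [0, 0, 0]],
  [70, [0, -2, 81], [0, 0, 0]],
  [70, [0, -2, 85], [0, 0, 0]],
  [70, [0, -2, 85], [0, 0, 0]],
  [40, [0, -2, 85], [0, 0, 0]],
  [40, [0, -2, 85], [0, 0, 0]],
  [40, [0, -2, 85], [0, 0, 0]],
  [40, [0, -2, 85], [0, 0, 0]],
  [40, [0, -2, 85], [0, 0, 0]],
])

```text
time_s: 31.75
position: [0.4804, -0.0147, 0.0962]
orientation: [0.838, 0.546, 0.0, 0.0]
contact_force: [-1.6, -0.1, 5.6]
gripper_width: 0.526
```

send_rows([
  [40, [0, 0, -10], [0, 0, 0]],
  [40, [0, 0, -25], [0, 0, 0]],
  [40, [0, 0, -45], [0, 0, 0]],
  [40, [0, 0, -65], [0, 0, 0]],
  [40, [0, 0, -80], [0, 0, 0]],
  [40, [0, 0, -85], [0, 0, 0]],
  [40, [0, 0, -85], [0, 0, 0]],
])

```text
time_s: 32.62
position: [0.4802, -0.0147, 0.181]
orientation: [0.838, 0.545, 0.0, 0.0]
contact_force: [-0.5, -1.1, -2.0]
gripper_width: 0.526
```

```bash
python3 - <<'E'
from h import *
plan(*SEAT["green"],.181)
E
```

```text
t 32.625 pos [ 0.4802 -0.0147  0.181 ] F [-0.5 -1.1 -2. ] tilt [ 3.e-04 -1.e-04 -1.e+00] j6 -1.31 -> tool mm [2.009e+02 7.500e+00 1.000e-01]
```

send_rows([
  [40, [12, 0, 0], [0, 0, 0]],
  [40, [36, 1, 0], [0, 0, 0]],
  [40, [64, 2, 0], [0, 0, 0]],
  [40, [92, 3, 0], [0, 0, 0]],
  [40, [120, 4, 0], [0, 0, 0]],
  [40, [148, 5, 0], [0, 0, 0]],
  [40, [176, 6, 0], [0, 0, 0]],
  [40, [194, 7, 0], [0, 0, 0]],
  [40, [201, 7, 0], [0, 0, 0]],
  [40, [201, 7, 0], [0, 0, 0]],
  [40, [201, 7, 0], [0, 0, 0]],
])

```text
time_s: 34.0
position: [0.5676, 0.1656, 0.1809]
orientation: [0.838, 0.545, -0.0, -0.0]
contact_force: [0.7, -0.4, -1.3]
gripper_width: 0.523
```

```bash
python3 - <<'E'
from h import *
plan(*SEAT["green"],.097)
p,d=capture("wrist");cv2.imwrite("pics/w11.png",p)
E
```

```text
t 34.0 pos [0.5676 0.1656 0.1809] F [ 0.7 -0.4 -1.3] tilt [-3.e-04 -2.e-04 -1.e+00] j6 -0.97 -> tool mm [ 0.7  0.5 83.9]
```

View pics/w11.png

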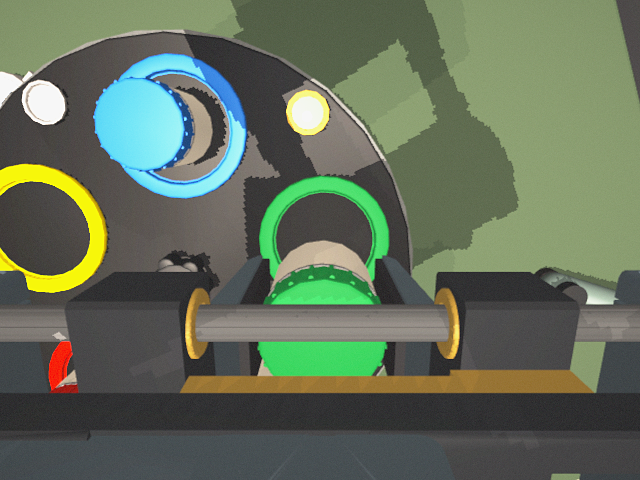

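Green is centred over the green ring (323,230), so I'll lower and release.

send_rows([
  [40, [0, 0, 18], [0, 0, 0]],
  [40, [0, 0, 36], [0, 0, 0]],
  [40, [0, 0, 54], [0, 0, 0]],
  [40, [0, 0, 68], [0, 0, 0]],
  [40, [0, 0, 76], [0, 0, 0]],
  [40, [0, 0, 81], [0, 0, 0]],
  [40, [0, 0, 84], [0, 0, 0]],
  [40, [0, 0, 84], [0, 0, 0]],
  [40, [0, 0, 84], [0, 0, 0]],
])

```text
time_s: 35.17
position: [0.5682, 0.1664, 0.0972]
orientation: [0.838, 0.546, 0.0, 0.0]
contact_force: [0.1, 0.6, -0.8]
gripper_width: 0.521
```

send_rows([
  [55, [0, 0, 0], [0, 0, 0]],
  [70, [0, 0, 0], [0, 0, 0]],
  [70, [0, 0, 0], [0, 0, 0]],
  [70, [0, 0, -8], [0, 0, 0]],
  [70, [0, 0, -24], [0, 0, 0]],
  [70, [0, 0, -46], [0, 0, 0]],
  [70, [0, 0, -70], [0, 0, 0]],
  [70, [0, 0, -84], [0, 0, 0]],
  [70, [0, 0, -84], [0, 0, 0]],
])

```text
time_s: 36.3
position: [0.5685, 0.1665, 0.1822]
orientation: [0.838, 0.546, 0.001, 0.0]
contact_force: [-0.5, -0.1, -0.3]
gripper_width: 0.767
```

```bash
python3 - <<'E'
from h import *
plan(*SEAT["spare"],.181)
E
```

```text
t 36.3 pos [0.5685 0.1665 0.1822] F [-0.5 -0.1 -0.3] tilt [ 2.2e-03  4.0e-04 -1.0e+00] j6 -0.97 -> tool mm [-43.4 115.7   1.3]
```

send_rows([
  [70, [-4, 10, 0], [0, 0, 0]],
  [70, [-12, 32, 0], [0, 0, 0]],
  [70, [-21, 57, 0], [0, 0, 0]],
  [70, [-31, 82, 0], [0, 0, 0]],
  [70, [-40, 106, 0], [0, 0, 0]],
  [70, [-43, 116, 0], [0, 0, 0]],
  [70, [-43, 116, 0], [0, 0, 0]],
  [70, [-43, 116, 0], [0, 0, 0]],
])

```text
time_s: 37.3
position: [0.6561, 0.0804, 0.1807]
orientation: [0.838, 0.546, -0.0, -0.0]
contact_force: [0.6, 0.1, -0.2]
gripper_width: 0.767
```

```bash
python3 - <<'E'
from h import *
p,o=lids("wrist");cv2.imwrite("pics/w12.png",p)
plan(*SEAT["spare"],.096)
E
```

```text
red lid px (141, 232) size [63. 79.] [ 0.598  -0.0037] in red off mm [-4.2 27.2]
yellow lid px (322, 263) size [47. 47.] [0.6551 0.0815] in spare off mm [-1.6  1.6]
yellow lid px (74, 53) size [64. 74.] [0.5041 0.0126] in yellow off mm [24.1 25.7]
green lid px (393, 62) size [66. 73.] [0.5729 0.1571] in green off mm [ 4.6 -8.9]
blue lid px (235, 4) size [ 5. 32.] [0.5174 0.0961] in blue off mm [ 58.3 -12.4]
t 37.35 pos [0.6561 0.0806 0.1809] F [-0.2 -0.5  0.6] tilt [-4.e-04  1.e-04 -1.e+00] j6 -1.12 -> tool mm [-0.4  1.  84.9]
```

View pics/w12.png

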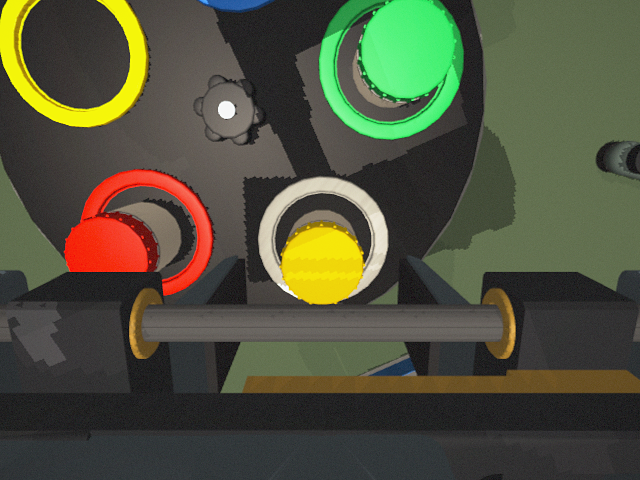

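Green stands in green (around 395,65), and the yellow lid (322,263) is centred between the fingers. I'll grip it.

send_rows([
  [70, [0, 1, 20], [0, 0, 0]],
  [70, [0, 1, 40], [0, 0, 0]],
  [70, [0, 1, 58], [0, 0, 0]],
  [70, [0, 1, 72], [0, 0, 0]],
  [70, [0, 1, 81], [0, 0, 0]],
  [70, [0, 1, 85], [0, 0, 0]],
  [70, [0, 1, 85], [0, 0, 0]],
  [40, [0, 1, 85], [0, 0, 0]],
  [40, [0, 1, 85], [0, 0, 0]],
  [40, [0, 1, 85], [0, 0, 0]],
  [40, [0, 1, 85], [0, 0, 0]],
  [40, [0, 1, 85], [0, 0, 0]],
])

```text
time_s: 38.85
position: [0.6577, 0.0797, 0.0962]
orientation: [0.838, 0.546, 0.0, 0.0]
contact_force: [-1.0, -0.8, 4.8]
gripper_width: 0.524
```

send_rows([
  [40, [0, 0, -10], [0, 0, 0]],
  [40, [0, 0, -25], [0, 0, 0]],
  [40, [0, 0, -45], [0, 0, 0]],
  [40, [0, 0, -65], [0, 0, 0]],
  [40, [0, 0, -80], [0, 0, 0]],
  [40, [0, 0, -85], [0, 0, 0]],
  [40, [0, 0, -85], [0, 0, 0]],
])

```text
time_s: 39.72
position: [0.6575, 0.0796, 0.181]
orientation: [0.838, 0.546, 0.0, 0.0]
contact_force: [-1.0, 0.3, -2.3]
gripper_width: 0.521
```

```bash
python3 - <<'E'
from h import *
plan(*SEAT["yellow"],.181)
E
```

```text
t 39.725 pos [0.6575 0.0796 0.181 ] F [-1.   0.3 -2.3] tilt [ 1.e-04 -0.e+00 -1.e+00] j6 -1.12 -> tool mm [-156.7 -124.7   -0. ]
```

send_rows([
  [40, [-10, -8, 0], [0, 0, 0]],
  [40, [-30, -24, 0], [0, 0, 0]],
  [40, [-52, -41, 0], [0, 0, 0]],
  [40, [-75, -60, 0], [0, 0, 0]],
  [40, [-98, -78, 0], [0, 0, 0]],
  [40, [-121, -96, 0], [0, 0, 0]],
  [40, [-142, -113, 0], [0, 0, 0]],
  [40, [-154, -122, 0], [0, 0, 0]],
  [40, [-157, -125, 0], [0, 0, 0]],
  [40, [-157, -125, 0], [0, 0, 0]],
  [40, [-157, -125, 0], [0, 0, 0]],
])

```text
time_s: 41.1
position: [0.4803, -0.0131, 0.1809]
orientation: [0.838, 0.546, 0.0, 0.0]
contact_force: [-0.9, -0.2, -1.4]
gripper_width: 0.525
```

```bash
python3 - <<'E'
from h import *
plan(*SEAT["yellow"],.097)
p,d=capture("wrist");cv2.imwrite("pics/w13.png",p)
E
```

```text
t 41.1 pos [ 0.4803 -0.0131  0.1809] F [-0.9 -0.2 -1.4] tilt [ 4.e-04 -0.e+00 -1.e+00] j6 -1.31 -> tool mm [-0.1 -0.3 83.9]
```

View pics/w13.png

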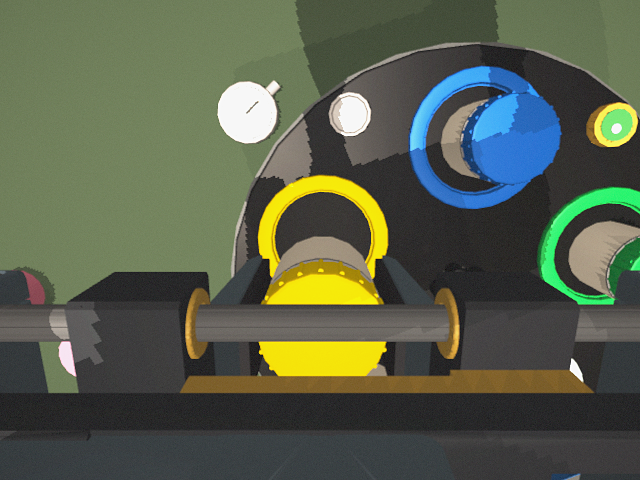

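Yellow is centred over the yellow ring (322,228). I'll lower, release, then go back towards the start pose so the top view is clear.

send_rows([
  [40, [0, 0, 18], [0, 0, 0]],
  [40, [0, 0, 36], [0, 0, 0]],
  [40, [0, 0, 54], [0, 0, 0]],
  [40, [0, 0, 68], [0, 0, 0]],
  [40, [0, 0, 76], [0, 0, 0]],
  [40, [0, 0, 81], [0, 0, 0]],
  [40, [0, 0, 84], [0, 0, 0]],
  [40, [0, 0, 84], [0, 0, 0]],
  [40, [0, 0, 84], [0, 0, 0]],
])

```text
time_s: 42.28
position: [0.4799, -0.0134, 0.0972]
orientation: [0.838, 0.545, 0.0, 0.0]
contact_force: [0.3, 0.4, -1.6]
gripper_width: 0.518
```

send_rows([
  [55, [0, 0, 0], [0, 0, 0]],
  [70, [0, 0, 0], [0, 0, 0]],
  [70, [0, 0, 0], [0, 0, 0]],
  [70, [0, 0, -8], [0, 0, 0]],
  [70, [0, 0, -24], [0, 0, 0]],
  [70, [0, 0, -46], [0, 0, 0]],
  [70, [0, 0, -70], [0, 0, 0]],
  [70, [0, 0, -95], [0, 0, 0]],
  [70, [0, 0, -115], [0, 0, 0]],
  [70, [0, 0, -120], [0, 0, 0]],
  [70, [0, 0, -120], [0, 0, 0]],
])

```text
time_s: 43.65
position: [0.4796, -0.0133, 0.2169]
orientation: [0.838, 0.545, 0.0, 0.0]
contact_force: [-0.2, 0.5, 0.8]
gripper_width: 0.766
```

```bash
python3 - <<'E'
from h import *
plan(.253,.571,.214)
E
```

```text
t 43.65 pos [ 0.4796 -0.0133  0.2169] F [-0.2  0.5  0.8] tilt [ 2.e-04 -0.e+00 -1.e+00] j6 -1.31 -> tool mm [ 442.6 -443.8    2.8]
```

send_rows([
  [70, [15, -15, 0], [0, 0, 0]],
  [70, [40, -40, 0], [0, 0, 0]],
  [70, [70, -70, 0], [0, 0, 0]],
  [70, [100, -100, 0], [0, 0, 0]],
  [70, [130, -130, 0], [0, 0, 0]],
  [70, [160, -160, 0], [0, 0, 0]],
  [70, [190, -190, 0], [0, 0, 0]],
  [70, [220, -220, 0], [0, 0, 0]],
  [70, [250, -250, 0], [0, 0, 0]],
  [70, [280, -280, 0], [0, 0, 0]],
  [70, [310, -310, 0], [0, 0, 0]],
  [70, [340, -340, 0], [0, 0, 0]],
  [70, [370, -370, 0], [0, 0, 0]],
  [70, [400, -400, 0], [0, 0, 0]],
  [70, [425, -425, 0], [0, 0, 0]],
  [70, [438, -438, 0], [0, 0, 0]],
  [70, [442, -442, 0], [0, 0, 0]],
  [70, [442, -442, 0], [0, 0, 0]],
])

```text
time_s: 45.9
position: [0.2547, 0.5691, 0.2166]
orientation: [0.838, 0.545, -0.0, 0.0]
contact_force: [-0.3, 0.7, -0.6]
gripper_width: 0.768
```

```bash
python3 - <<'E'
from h import *
p,d=capture("top");c=calibration("top");cv2.imwrite("pics/t14.png",p)
for n in ("red","yellow","blue","green"):
    s=SEAT[n];q=c["R"]@np.array([*s,.138])+c["t"];u,v=c["fx"]*q[0]/q[2]+c["cx"],c["fy"]*q[1]/q[2]+c["cy"]
    dd=d[int(v)-5:int(v)+6,int(u)-5:int(u)+6]; 
    P=[]
    for a in (-6,0,6):
        for b in (-6,0,6):
            z=d[int(v)+b,int(u)+a];P.append(c["R"].T@(z*np.array([(int(u)+a-c["cx"])/c["fx"],(int(v)+b-c["cy"])/c["fy"],1])-c["t"]))
    P=np.array(P);k=np.linalg.lstsq(np.c_[P[:,:2]-P[:,:2].mean(0),np.ones(9)],P[:,2],rcond=None)[0];print(n,(int(u),int(v)),"top z",round(k[2],4),"slope",np.round(k[:2],3))
p,d=capture("scene");cv2.imwrite("pics/s14.png",p)
E
```

```text
red (305, 195) top z 0.1398 slope [ 0.053 -0.011]
yellow (294, 280) top z 0.1404 slope [0.026 0.007]
blue (207, 297) top z 0.1399 slope [-0.053 -0.021]
green (167, 221) top z 0.1393 slope [-0.121  0.072]
```

View pics/t14.png

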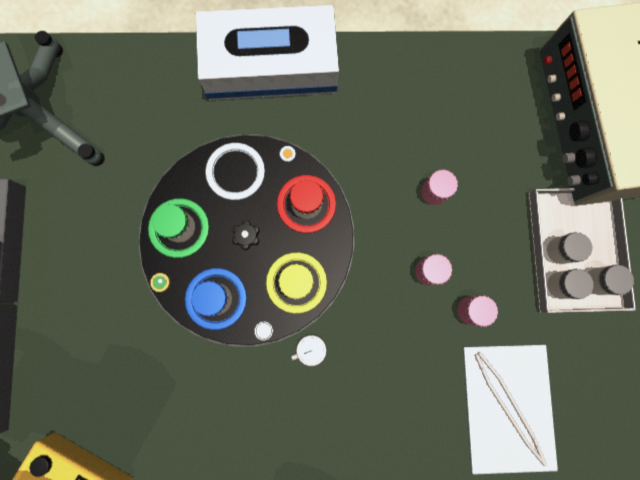

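View pics/s14.png

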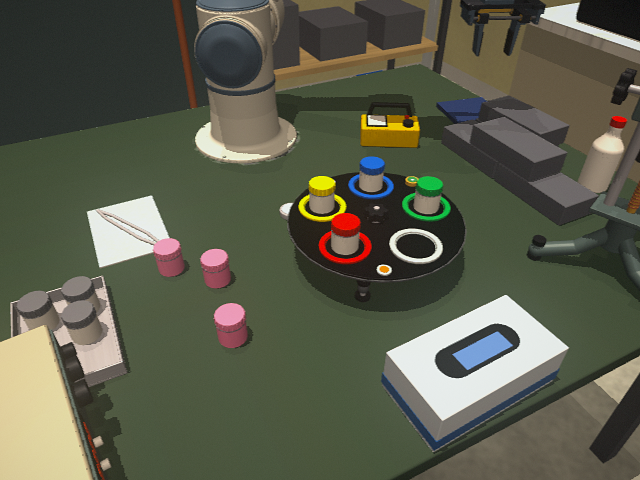

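All four pots stand in their own colours in both views. Green's 9-point slope of 0.12 is probably depth noise, so I'll check it with all the lid pixels.

```bash
python3 - <<'E'
from h import *
D=[]
for i in range(3):
    p,d=capture("top");D.append(d)
d=np.median(D,0)
c=calibration("top")
for n,(u,v) in dict(red=(305,195),yellow=(295,281),blue=(208,297),green=(168,221)).items():
    yy,xx=np.mgrid[v-12:v+13,u-12:u+13];m=(xx-u)**2+(yy-v)**2<=144;xx,yy=xx[m],yy[m];z=d[yy,xx]
    P=((z*np.array([(xx-c["cx"])/c["fx"],(yy-c["cy"])/c["fy"],np.ones(len(xx))])).T-c["t"])@c["R"]
    P=P[np.abs(P[:,2]-.139)<.008]
    k=np.linalg.lstsq(np.c_[P[:,:2]-P[:,:2].mean(0),np.ones(len(P))],P[:,2],rcond=None)[0];print(n,len(P),"z",round(k[2],4),"slope",np.round(k[:2],3))
E
```

```text
red 441 z 0.1393 slope [ 0.001 -0.001]
yellow 441 z 0.1395 slope [-0.003 -0.002]
blue 441 z 0.1395 slope [-0.001 -0.001]
green 441 z 0.1394 slope [ 0.001 -0.007]
```

All four lids are level, with their tops at 139 mm (138 expected). I'm handing the job in.

```bash
python3 -c "
from station import workorder;print(workorder.finish_job())"
```

```text
the job is handed in; nothing more can be done
None
```

All four pots now stand in the seats of their own lid colour, and the job was handed in at about 46 s of the 115 s allowed. I swapped red and blue, then yellow and green, each time parking one pot in the spare seat. That took six moves, and no pot was set down on the bench.

**Final checks:**
- **Position:** the top and scene pictures both show each pot in its own ring, the spare seat empty and the arm well clear.
- **Level:** the lid tops measure 139.3 to 139.5 mm against 138 mm expected, within the 2 mm calibration. The lids are level, with slopes of 0.007 or less.
- **Force:** the highest force in the readings after each move was about 6 N.

**Disagreement:** a first rough nine-point depth fit suggested green was tilted (slope 0.12). Refitting over all its lid pixels from three pictures showed that was depth noise.

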